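Free the caster from the riveting jig

TASK

A riveted caster fork is shut in the green riveting jig, under its clear guard. Take the release rod from its stand, push it down through the narrow slot in the jig's top to press the hidden catch so that the shuttle springs out, and put the rod back upright in its stand, hanging by its flange. Stand the caster fork upright on the floor of the cardboard tray with the finished ones, without knocking those over.

Things in the scene. Friction and masses are not known exactly. Their poses are not given: they have to be found in the camera images.
- rod_handle (a point): release rod: square pale wooden handle 20 x 20, 46 tall, this point at its centre, x and y square to its flats, z up. Below it a steel flange (diameter 32, 5 thick), then a round steel shaft, diameter 8, 65 long, round tip. The tip is 93 below this point, the flange's underside 28 below. It starts upright in the stand, and lifts straight out; about 90 g
- rod_tip (a point): the end of the rod's shaft
- stand_hole (a point): low dark steel stand (fixed, base 90 x 90, 72 tall): centre of the 18 x 18 through-hole in its top plate, at the upper face (72 above the bench), z up, x and y along the hole's sides. The rod's flange rests on this face, its shaft hanging free in the hole, tip 7 above the bench
- jig: green riveting jig (fixed), 160 along its x, 100 across its y, 74 tall; bolting feet 8 tall reach to 74 either side; origin at the centre of its underside, z up. Its front (-x) half has a clear fixed roof over the shuttle, the rear (+x) half a steel top plate with the slot
- jig_slot (a point): centre of the slot in the jig's top plate, at the upper face (74 above the bench), axes as the jig's. 13 wide along x, 34 long along y, plate 6 thick. Hidden below, the catch's flat tab lies 26 under this point and covers the whole slot; it gives up to 12 further (2 N at first, 6 N at its stop) and frees the shuttle when about 7 down
- catch (a joint): how far the hidden catch tab is pressed down, m: 0 at rest, 0.012 at its stop; springs back up
- shuttle (a joint): how far the shuttle has come out of the jig's front (jig -x), m: 0 shut and caught, 0.085 fully out, within about 1 s after the catch is freed; driven and held out by a spring, no handle. 76 wide, its front plate 30 tall and 40 in front of the fork's centre
- caster_mid (a point): the fork to be freed: grey caster fork, upright on two cheeks, steel stem (diameter 8) up; 34 along x, 30 across y (flat cheek faces), 41 tall to its rounded hood, 54 to the stem's top; this point on its axis 27 above its underside, z up; 70 g. It starts in the shuttle's nest, 77 in front (-x) of the slot, axes as the jig's, and rides out with the shuttle, to 162 in front
- nest (a point): centre of the nest's floor on the shuttle, under the fork, 8 above the bench, axes as the jig's, moves with the shuttle. Lips round the fork's foot, 1.5 clear of it: 10 tall before and behind it, 4 tall at its cheeks
- tray_floor (a point): shallow open cardboard tray (fixed), 150 along its x, 190 along its y, 25 tall, walls 4: centre of its inner floor, 4 above the bench, z up. Two finished forks stand near its +y end, about 65 from the centre; the rest of the tray, centred about 30 to -y, is free
- done0_mid (a point): finished fork in the tray, same shape as the one to be freed; this point 27 above its underside
- done1_mid (a point): the other finished fork in the tray, alike; this point 27 above its underside
Things that resemble listed ones, but are neither listed nor needed, are in the scene too. There is more than one size of the part that bears rod_handle; the job needs the smallest.

How it is judged (in metres and radians):
On the way:
1. the rod, through the slot, presses the hidden catch until it lets go (value of joint catch above 0.0065 m and z of rod_tip in the frame of jig_slot below -0.025 m and horizontal distance between rod_tip and jig_slot below 0.03 m).
At the end, for the whole second after the job is handed in: The shuttle is out (75 mm or more); the rod hangs upright in its stand, flange on the top plate (within 6 mm in height, 7 degrees of upright, shaft in the hole); the freed fork stands at rest upright (within 7 degrees) on the tray's floor, inside its walls (value of joint shuttle above 0.075 m and horizontal distance between each of rod_handle, rod_tip and stand_hole below 0.014 m and z of rod_handle in the frame of stand_hole below 0.034 m and angle between each of rod_handle, caster_mid's own z axis and vertical below 0.12 rad and x of caster_mid in the frame of tray_floor between -0.071 and 0.071 m and y of caster_mid in the frame of tray_floor between -0.091 and 0.091 m and z of caster_mid in the frame of tray_floor between 0.022 and 0.032 m); the robot touches nothing.
It fails at once if a finished fork in the tray is knocked over (angle between any of done0_mid, done1_mid's own z axis and vertical above 0.6 rad).
It also fails if it takes over 72 s, if anything falls off the work surface, if the arm or the gripper's body presses on something with over 40 N, if the wrist force passes 120 N, or if a joint passes its speed limit or range.

ROBOT

A 6-joint arm with a two-finger parallel gripper is mounted at the origin on the work surface. World frame = base frame: x ahead of the robot, y to its left, z up, the work surface at z = 0. Lengths are in mm, angles in rad, forces in N, time in s.
With the tool pointing down it reaches from about 375 to 900 mm from the base axis. Payload 3.1 kg.
Tool frame: the origin (TCP) lies at the very end of the fingers, on their centre line; the grasp point (between the pads) lies robot.hold_point_z behind it (robot.hold_point_z is the distance from the TCP to the grasp point, in mm); z points along the fingers, y is the line along which they close (so a half turn about z gives the same grasp; the last joint's range is limited). The gripper opens to 85 mm and grips with 20 to 120 N. Pads are 22 mm wide; open, the fingers measure 114 mm over their backs; the gripper's body (76 mm by 85 mm) begins 54 mm behind the grasp point. The pads swing forward as they close: fully open they stand 13 mm farther back than shut.
Start: joints at [1.038, 0.527, 1.433, -0, 1.181, -0.178], TCP at [216.499, 586.281, 231.31] pointing down, gripper open.
Joint ranges: [-3.08, 3.08], [-0.75, 2.2], [0.22, 2.44], [-1.43, 4.57], [0, 2.65], [-2.85, 2.85]. Speed limits (rad/s): [2.79, 2.79, 3.14, 3.14, 3.14, 3.14].

INTERFACE

Orientations are given as [roll, pitch, yaw] about the fixed x, y, z axes, in that order (R = Rz(yaw) Ry(pitch) Rx(roll)).
In Python, from workcell import readout, cams, robot gives the robot as it stands.
- The arm moves only by the shell command python3 -m creep 'ROWS' [FORCE]. ROWS is a JSON object of lists of equal length, an entry for each row: "gripper": the opening, from -1 (shut) to 1 (fully open); "dp": the shift along the tool's x, y, z in cm, a list of three; "delta_rot": the turn, a rotation vector about the tool's x, y, z in degrees, a list of three. A call has 1 to 8 rows; each row shifts and turns the commanded pose from where the row before left it, along the tool's axes as they then stand; what a row does not reach is not made up. A row lasts 1/12 s, in which the tool goes at most 41.7 mm and 7.16 degrees, less where a joint would pass 70% of its speed; a pose out of reach is approached as far as the arm can. A call is refused whole if a number of a shift passes 4.17 or a number of a turn 7.16, either way. A call with a gripper value outside its range is refused whole. The fingers move at their own pace and stop on an object; FORCE is the grip in N (left out, the last holds). Time passes only in rows, so rows that do not move let the fingers close. It gives the time, the measured TCP pose, the force, the opening and the grip force at its end, in the units of the state.
- readout.observe(): the state, without advancing time (a new reading comes with each control period).
- cams.capture(name): name is "scene" or "top"; returns (picture, depth): 480x640x3 uint8, red, green, blue; 480x640 float32, mm along the optical axis (not along the pixel's ray), 0 where there is no reading.
- cams.camera_info(name): a dict with "mtx" (3x3 intrinsics, pixels), "eye" and "orientation" of the camera in the world. Camera axes: x right, y down, z forward; pixel columns grow to the right and rows downward; lengths in mm; the calibration is good to about 2 mm. A picture is of the moment at which its call begins. camera_info takes no time and is no camera call.
- robot.hand_in(): hands the job in; it is judged then, once.
Trained networks look in the newest picture that a camera, given by its name, has taken for a name from the list of things; names that differ only in an ending like _2 or _b are one class to them, and where a whole thing is asked for, a point or a joint stands for the part that bears it (a point fixed in the world has none). Each returns a list of dicts, best first, with "confidence" (0 to 1); they miss things now and then, are a little off and sometimes report something else, mostly with a low value. They report only what shows in the picture. A call takes as long as a camera call. They do not tell look-alikes from the thing itself.
- cams.find_in(target, camera): "bbox" ([left, top, right, bottom] in pixels, round what is visible of it).
- cams.tip_of(target, camera): "position" ([column, row] in pixels: a listed point, or the origin of a listed thing).
The state is a dict: "t": time; "qpos": joint angles; "qvel": joint speeds; "effort": joint torques, N m; "tool_pos": TCP position; "tcp_rot": TCP orientation; "force": force on the tool from outside, world axes, zero at the start; "torque": the same for the moment, N m; "width": finger opening in mm; "gripper_force": force on a finger pad.
Only numpy, scipy, OpenCV 4.12 (cv2) and the standard library are available. Lean on these libraries where they do the work, as an engineer would, in place of code of your own. Each camera call takes 0.05 s, during which the arm holds its last target. There are 200 camera calls.

## Working session

There is one attempt and no reset: what is moved stays moved. The work goes in short steps, Python scripts to look and compute and a shell command to move; the robot and the scene stay as the last step left them, time stands still between calls to the robot, and variables do not carry over. Pictures are saved under pics/ and viewed, at most 10 in all, crops included, and the job is handed in when it is done.

```bash
mkdir -p pics
cat > h.py <<'E'
import numpy as np,cv2
from scipy.spatial.transform import Rotation as R
from workcell import readout,cams,robot
def info(c):
    i=cams.camera_info(c);K=np.array(i["mtx"]);o=np.array(i["orientation"])
    M=R.from_euler('xyz',o).as_matrix() if o.size==3 else o
    return K,np.array(i["eye"]),M
def at_z(c,p,z):
    K,e,M=info(c);d=M@np.linalg.inv(K)@[p[0],p[1],1];return e+d*(z-e[2])/d[2]
def cloud(c,dep):
    K,e,M=info(c);v,u=np.mgrid[:480,:640];r=np.stack([u,v,np.ones_like(u)],-1)@np.linalg.inv(K).T
    return (r*dep[...,None])@M.T+e
def proj(c,P):
    K,e,M=info(c);q=K@(M.T@(np.array(P)-e));return q[:2]/q[2]
E
python3 - <<'E'
from h import *
print(readout.observe(),robot.hold_point_z)
for c in("scene","top"):
    print(c,cams.camera_info(c))
    im,d=cams.capture(c);np.savez(f"{c}0.npz",im=im,d=d);cv2.imwrite(f"pics/{c}0.png",im[...,::-1])
    for t in("rod_handle","stand_hole","jig","jig_slot","caster_mid","nest","tray_floor","done0_mid","done1_mid"):
        P=cloud(c,d)
        for r in cams.tip_of(t,c)[:4]:
            u,v=r["position"];ui,vi=int(round(u)),int(round(v))
            print(t,np.round([u,v]),round(r["confidence"],2),np.round(P[vi,ui]) if 0<=vi<480 and 0<=ui<640 else'')
E
```

```text
{'t': 0.0, 'qpos': array([ 1.03850551e+00,  5.28440220e-01,  1.43393947e+00,  1.86343809e-05,
        1.18137808e+00, -1.78512685e-01]), 'qvel': array([-0.00027623, -0.00093774,  0.00048449,  0.0006064 , -0.00150707,
        0.00049886]), 'effort': array([-1.09736149e-03, -4.42348337e+01, -1.78023416e+01, -2.92603017e-04,
        8.63272900e-03, -5.68274302e-06]), 'tool_pos': array([216.12729639, 585.66598058, 230.33773384]), 'tcp_rot': array([-3.13946501e+00, -4.01400367e-04,  2.78780700e+00]), 'force': array([0.16529597, 0.02321611, 0.11853109]), 'torque': array([-0.04790849,  0.01229183,  0.00340037]), 'gripper_force': 0.0, 'width': 85.79480603479605} 18.700000000000003
scene {'mtx': array([[506.69988659,   0.        , 319.04586057],
       [  0.        , 506.69988659, 241.11071883],
       [  0.        ,   0.        ,   1.        ]]), 'eye': array([1071.90616107,  523.46029003,  623.1429242 ]), 'orientation': array([-2.17898002, -0.00662864,  2.29419138])}
rod_handle [479. 267.] 0.97 [420. 293. 128.]
rod_handle [431. 299.] 0.95 [527. 271. 117.]
rod_handle [416. 342.] 0.92 [637. 3
[... 452 characters left out ...]
, 321.05093341],
       [  0.        , 437.74512538, 236.96553576],
       [  0.        ,   0.        ,   1.        ]]), 'eye': array([457.50151811,  12.81979818, 896.3788338 ]), 'orientation': array([-3.02616634e+00,  1.11426279e-03, -1.58766841e+00])}
rod_handle [179. 262.] 0.66 [507. 265. 120.]
rod_handle [156. 202.] 0.65 [610. 298. 148.]
rod_handle [166. 319.] 0.59 [410. 275. 150.]
stand_hole [188. 260.] 0.6 [512. 256.  98.]
jig [316. 238.] 0.59 [551.  22.  71.]
jig_slot [321. 207.] 0.56 [611.  11.  68.]
tray_floor [479. 244.] 0.89 [ 541. -312.    1.]
tray_floor [314. 210.] 0.62 [609.  25.  48.]
done0_mid [462. 269.] 0.62 [ 489. -261.   42.]
done1_mid [447. 227.] 0.86 [ 572. -236.   43.]
```

View pics/scene0.png

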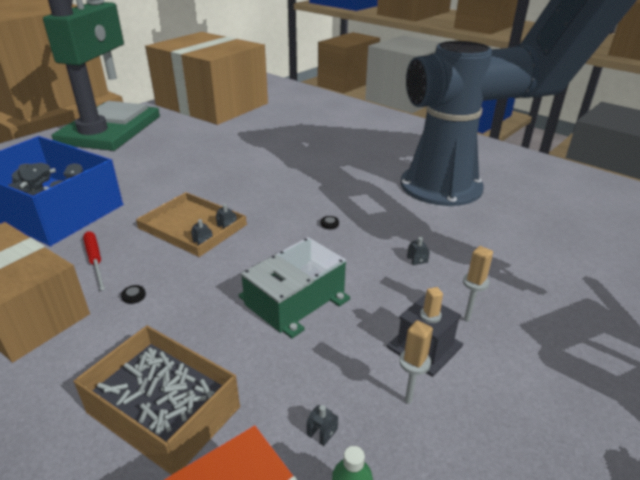

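View pics/top0.png

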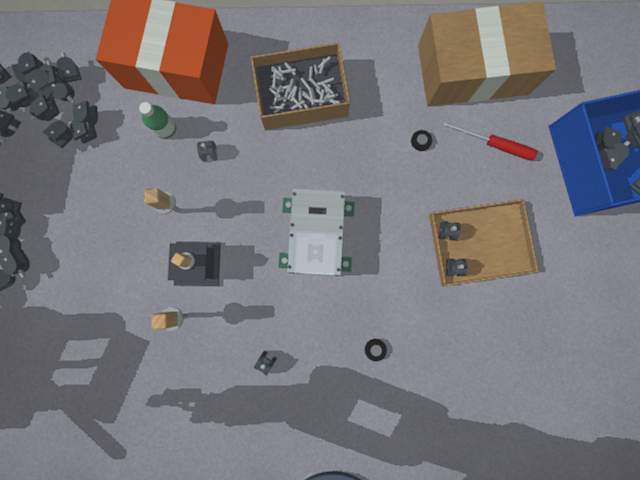

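The scene view shows three rods. The short one, which we need, is in the dark stand at scene (431,300) and top (182,262), with larger ones beside it. The jig's slot is at scene (279,274) and top (317,211), its clear roof faces the robot, and the tray is at top (484,243). Next I measure precisely.

Run:
```python
from h import *
for c,boxes in(("top",dict(slot=(300,200,336,222),plate=(275,180,360,285),handle=(160,240,215,290),stand=(160,235,228,290),tray=(425,195,545,290))),("scene",dict(slot=(265,262,293,284),handle=(415,285,450,322)))):
    z=np.load(c+"0.npz");im,d=z["im"],z["d"];P=cloud(c,d);g=cv2.cvtColor(im,cv2.COLOR_RGB2GRAY);hsv=cv2.cvtColor(im,cv2.COLOR_RGB2HSV)
    def off(k):
        a=boxes[k];return a,(slice(a[1],a[3]),slice(a[0],a[2]))
    def rect(m,a,z,name):
        n,l,s,ce=cv2.connectedComponentsWithStats(m.astype(np.uint8));i=1+s[1:,4].argmax();v,u=np.nonzero(l==i)
        w=np.array([at_z(c,(x+a[0],y+a[1]),z)[:2] for x,y in zip(u,v)])
        r=cv2.minAreaRect(w.astype(np.float32));print(c,name,len(u),"centroid",w.mean(0).round(1),"rect",np.round(r[0],1),np.round(r[1],1),round(r[2],1), "px",u.mean()+a[0],v.mean()+a[1])
    a,s=off("slot");rect(g[s]<100,a,74,"slot")
    a,s=off("handle");wood=(hsv[s][...,0]<25)&(hsv[s][...,1]>70)&(hsv[s][...,2]>120)
    rect(wood,a,123,"handle all");q=P[s][wood];print(np.round(np.percentile(q[:,2],[5,50,90,98]),1));
    t=wood&(P[s][...,2]>112);rect(t,a,123,"handle top");print(np.median(P[s][t],0))
    if c=="top":
        a,s=off("plate");grn=(hsv[s][...,0]>50)&(hsv[s][...,0]<90)&(hsv[s][...,1]>80)
        lite=(g[s]>135)&(P[s][...,2]>40);rect(lite,a,74,"plate+roof")
        a,s=off("tray");t=(hsv[s][...,0]<25)&(hsv[s][...,1]>70);rect(t,a,14,"tray")
        for k in(100,125):pass
        a,s=off("tray");dk=(g[s]<75)&(P[s][...,2]>15);print([np.round(x,1) for x in (P[s][dk].mean(0),)])
        cv2.imwrite("pics/crop.png",np.hstack([cv2.resize(im[y:y+60,x:x+60,::-1],(390,390),interpolation=cv2.INTER_CUBIC) for x,y in((165,235),(290,185))]))
```

```text
top slot 99 centroid [604.1  18.7] rect [604.1  19. ] [31.1 11.1] 84.9 px 317.17171717171715 210.3030303030303
top handle all 122 centroid [512.2 267. ] rect [511.9 266.9] [20.7 18.7] 62.8 px 177.34426229508196 259.0163934426229
[ 71.2 122.  123.8 124.6]
top handle top 111 centroid [512.5 266.3] rect [512.4 266.3] [19.5 17.9] 59.8 px 177.72972972972974 258.84684684684686
[512.36225771 266.56375874 122.22913303]Traceback (most recent call last):
  File "<stdin>", line 16, in <module>
  File "<stdin>", line 8, in rect
  File "h.py", line 9, in at_z
    K,e,M=info(c);d=M@np.linalg.inv(K)@[p[0],p[1],1];return e+d*(z-e[2])/d[2]
          ~~~~^^^
  File "h.py", line 5, in info
    i=cams.camera_info(c);K=np.array(i["mtx"]);o=np.array(i["orientation"])
ValueError: time passes only in moves, steps and waits
```

```bash
sed -i 's/^def info/import functools\n@functools.cache\ndef info/' h.py
python3 - <<'E'
from h import *
for c,boxes in(("top",dict(slot=(300,200,336,222),plate=(275,180,360,285),handle=(160,240,215,290),tray=(425,195,545,290))),("scene",dict(slot=(265,262,293,284),handle=(415,285,450,322)))):
    z=np.load(c+"0.npz");im,d=z["im"],z["d"];P=cloud(c,d);g=cv2.cvtColor(im,cv2.COLOR_RGB2GRAY);hsv=cv2.cvtColor(im,cv2.COLOR_RGB2HSV)
    def off(k):
        a=boxes[k];return a,(slice(a[1],a[3]),slice(a[0],a[2]))
    def rect(m,a,z,name):
        n,l,s,ce=cv2.connectedComponentsWithStats(m.astype(np.uint8));i=1+s[1:,4].argmax();v,u=np.nonzero(l==i)
        w=np.array([at_z(c,(x+a[0],y+a[1]),z)[:2] for x,y in zip(u,v)])
        r=cv2.minAreaRect(w.astype(np.float32));print(c,name,len(u),"cen",w.mean(0).round(1),"rect",np.round(r[0],1),np.round(r[1],1),round(r[2],1),"corners",cv2.boxPoints(r).round().tolist())
    a,s=off("slot");rect(g[s]<100,a,74,"slot")
    a,s=off("handle");wood=(hsv[s][...,0]<25)&(hsv[s][...,1]>70)&(hsv[s][...,2]>120)
    t=wood&(P[s][...,2]>118);rect(t,a,123,"handle top");print(np.median(P[s][t],0))
    if c=="top":
        a,s=off("plate");rect((g[s]>135)&(P[s][...,2]>35),a,74,"plate+roof")
        a,s=off("tray");t=(hsv[s][...,0]<25)&(hsv[s][...,1]>70);rect(t,a,14,"tray")
        for r in ((435,215,470,242),(435,252,475,282)):
            ss=(slice(r[1],r[3]),slice(r[0],r[2]));dk=(g[ss]<90)&(P[ss][...,2]>20);q=P[ss][dk];print("done",q.mean(0).round(1),q[:,2].max())
        ims=[cv2.resize(im[y:y+60,x:x+60,::-1],(390,390),interpolation=cv2.INTER_CUBIC) for x,y in((155,235),(290,185))]
    else: ims=[cv2.resize(im[y:y+80,x:x+80,::-1],(390,390),interpolation=cv2.INTER_CUBIC) for x,y in((390,280),)]
    cv2.imwrite(f"pics/crop{c}.png",np.hstack(ims))
E
```

```text
top slot 99 cen [604.1  18.7] rect [604.1  19. ] [31.1 11.1] 84.9 corners [[597.0, 4.0], [608.0, 3.0], [611.0, 34.0], [600.0, 35.0]]
top handle top 111 cen [512.5 266.3] rect [512.4 266.3] [19.5 17.9] 59.8 corners [[500.0, 262.0], [515.0, 253.0], [525.0, 270.0], [510.0, 279.0]]
[512.36225771 266.56375874 122.22913303]
top plate+roof 4154 cen [563.   21.4] rect [564.3  21.1] [ 99.7 161.8] 85.6 corners [[480.0, -22.0], [641.0, -35.0], [649.0, 65.0], [487.0, 77.0]]
top tray 6511 cen [ 544.9 -321.8] rect [ 544.3 -315.3] [150.7 197.4] 7.2 corners [[457.0, -227.0], [482.0, -423.0], [631.0, -404.0], [607.0, -208.0]]
done [ 565.5 -239.4   52. ] 896.3788337977637
done [ 493.9 -250.9   47.6] 896.3788337977637
scene slot 55 cen [605.8  20.9] rect [605.8  21. ] [26.2  9.8] 86.8 corners [[600.0, 8.0], [610.0, 8.0], [611.0, 34.0], [602.0, 34.0]]
scene handle top 124 cen [516.8 270.6] rect [517.1 270.9] [24.2 20.5] 58.1 corners [[502.0, 266.0], [519.0, 255.0], [532.0, 276.0], [515.0, 287.0]]
[517.03495255 271.01781335 123.2731374 ]
```

View pics/croptop.png

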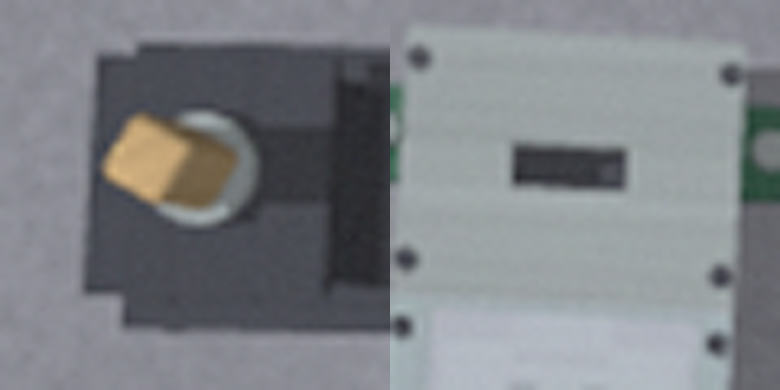

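View pics/cropscene.png

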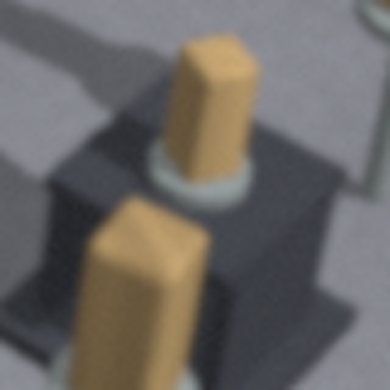

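The crops confirm the handle with its round flange (handle yaw about 59°) and the slot, which is dark, open and unobstructed. The jig yaw is about -4.6°. I'll write a helper for the moves, then go to the rod.

```bash
cat > go.py <<'E'
import sys
from h import *
# usage: x y z lineangle(deg, of closing line) -> turn about tool z, shift in cm (tool frame after the turn)
x,y,z,a=map(float,sys.argv[1:5]);s=readout.observe()
M=R.from_euler('xyz',s["tcp_rot"]).as_matrix();cur=np.degrees(np.arctan2(M[1,1],M[0,1]))
dw=(a-cur+90)%180-90;yaw=np.radians(cur+dw+90)
T=R.from_euler('xyz',[np.pi,0,yaw]).as_matrix();rv=(R.from_matrix(M.T@T)).as_rotvec(degrees=True)
d=T.T@(np.array([x,y,z])-s["tool_pos"])/10
print("t",round(s["t"],2),"pos",s["tool_pos"].round(1),"line",round(cur,1),"rotvec",rv.round(2),"shift cm",d.round(2),"F",s["force"].round(1),"w",round(s["width"],1),"grip",s["gripper_force"], "q6",s["qpos"][5])
E
python3 go.py 514 268 200 59
```

```text
t 1.0 pos [216.5 586.3 231.3] line 69.7 rotvec [-0.   -0.   10.73] shift cm [-41.89 -11.96   3.13] F [-0.7  0.3 -0.3] w 85.5 grip 0.0 q6 -0.17852346076762546
```

```bash
python3 -m creep '{"gripper":[1,1,1,1,1,1,1,1],"dp":[[0,0,0],[0,0,0],[-3.81,-1.09,0.28],[-3.81,-1.09,0.28],[-3.81,-1.09,0.28],[-3.81,-1.09,0.28],[-3.81,-1.09,0.28],[-3.81,-1.09,0.28]],"delta_rot":[[0,0,5.36],[0,0,5.37],[0,0,0],[0,0,0],[0,0,0],[0,0,0],[0,0,0],[0,0,0]]}' 40
python3 -m creep '{"gripper":[1,1,1,1,1,1,1],"dp":[[-3.81,-1.09,0.28],[-3.81,-1.09,0.28],[-3.81,-1.09,0.28],[-3.81,-1.09,0.28],[-3.79,-1.06,0.33],[0,0,0],[0,0,0]],"delta_rot":[[0,0,0],[0,0,0],[0,0,0],[0,0,0],[0,0,0],[0,0,0],[0,0,0]]}'
python3 go.py 514 268 84 59
```

```text
t: 1.67
tool_pos: [379.8, 411.1, 214.6]
tcp_rot: [3.141, 0.0, 2.601]
force: [-1.0, 0.3, 1.1]
width: 85.9
gripper_force: 0.0
t: 2.25
tool_pos: [515.5, 266.2, 199.8]
tcp_rot: [3.141, -0.0, 2.596]
force: [0.2, 0.8, 0.1]
width: 85.4
gripper_force: 0.0
t 2.25 pos [515.5 266.2 199.8] line 58.7 rotvec [ 0.01 -0.01 -0.25] shift cm [ 0.22  0.07 11.58] F [0.2 0.8 0.1] w 85.4 grip 0.0 q6 -0.7413222935483786
```

```bash
python3 -m creep '{"gripper":[1,1,1,1,1,1,1,1],"dp":[[0.2,0.05,2],[0,0,2.5],[0,0,2.5],[0,0,2.5],[0,0,1.5],[0,0,0.55],[0,0,0],[0,0,0]],"delta_rot":[[0,0,0],[0,0,0],[0,0,0],[0,0,0],[0,0,0],[0,0,0],[0,0,0],[0,0,0]]}' 40
python3 -m creep '{"gripper":[0.4,0,-0.2,-0.4,-1,-1,-1,-1],"dp":[[0,0,0],[0,0,0],[0,0,0],[0,0,0],[0,0,0],[0,0,0],[0,0,0],[0,0,0]],"delta_rot":[[0,0,0],[0,0,0],[0,0,0],[0,0,0],[0,0,0],[0,0,0],[0,0,0],[0,0,0]]}' 50
python3 go.py 514 268 84 59
```

```text
t: 2.92
tool_pos: [512.2, 270.4, 85.0]
tcp_rot: [3.141, 0.0, 2.602]
force: [-0.0, -1.0, 0.4]
width: 85.8
gripper_force: 0.0
t: 3.58
tool_pos: [512.8, 269.3, 84.9]
tcp_rot: [3.141, 0.001, 2.6]
force: [0.6, 0.3, 3.9]
width: 19.5
gripper_force: 51.5
t 3.58 pos [512.8 269.3  84.9] line 59.0 rotvec [ 0.01  0.03 -0.  ] shift cm [-0.17 -0.05  0.09] F [0.6 0.3 3.9] w 19.5 grip 51.540459394454956 q6 -0.7385092246523639
```

```bash
python3 -m creep '{"gripper":[-1,-1,-1,-1,-1,-1],"dp":[[0,0,-1],[0,0,-2.5],[0,0,-2.5],[0,0,-2.5],[0,0,-1.5],[0,0,0]],"delta_rot":[[0,0,0],[0,0,0],[0,0,0],[0,0,0],[0,0,0],[0,0,0]]}'
python3 go.py 604.5 19.5 184 59
```

```text
t: 4.08
tool_pos: [514.7, 270.3, 188.5]
tcp_rot: [3.136, 0.005, 2.601]
force: [0.0, -0.0, -0.3]
width: 19.5
gripper_force: 51.1
t 4.08 pos [514.7 270.3 188.5] line 59.0 rotvec [0.34 0.29 0.  ] shift cm [-20.62 -16.88   0.45] F [ 0.  -0.  -0.3] w 19.5 grip 51.13017976284027 q6 -0.7385461337752187
```

```bash
python3 -m creep '{"gripper":[-1,-1,-1,-1,-1,-1,-1,-1],"dp":[[-1.5,-1.2,0],[-3.0,-2.45,0],[-3.0,-2.45,0],[-3.0,-2.45,0],[-3.0,-2.45,0],[-3.0,-2.45,0],[-2.5,-2.1,0],[-1.6,-1.3,0]],"delta_rot":[[0,0,0],[0,0,0],[0,0,0],[0,0,0],[0,0,0],[0,0,0],[0,0,0],[0,0,0]]}'
python3 -m creep '{"gripper":[-1,-1,-1],"dp":[[0,0,0],[0,0,0],[0,0,0]],"delta_rot":[[0,0,0],[0,0,0],[0,0,0]]}'
python3 - <<'E'
from h import *
s=readout.observe();print(s["tool_pos"],s["tcp_rot"])
for c in("scene","top"):
    im,d=cams.capture(c);np.savez(f"{c}1.npz",im=im,d=d)
    for t in("rod_tip","rod_handle","jig_slot"):
        for r in cams.tip_of(t,c)[:3]: print(c,t,np.round(r["position"],1),round(r["confidence"],2))
    p=s["tool_pos"]; print("pred tip px",proj(c,p-[0,0,78]),"slot px",proj(c,[604.5,19.5,74]))
    x,y=(230,180) if c=="scene" else (240,140)
    cv2.imwrite(f"pics/tip{c}.png",cv2.resize(im[y:y+120,x:x+120,::-1],(480,480),interpolation=cv2.INTER_CUBIC))
a=[cv2.imread(f"pics/tip{c}.png")[:, :400] for c in("scene","top")]
cv2.imwrite("pics/tip.png",np.hstack(a))
E
python3 go.py 604.5 19.5 184 59
```

```text
t: 4.75
tool_pos: [602.7, 15.4, 183.2]
tcp_rot: [-3.14, -0.001, 2.598]
force: [-1.1, 0.6, -0.8]
width: 19.2
gripper_force: 51.2
t: 5.0
tool_pos: [601.1, 19.5, 183.4]
tcp_rot: [-3.141, -0.003, 2.6]
force: [-1.1, -0.8, -0.2]
width: 19.7
gripper_force: 51.2
[601.08578333  19.53320825 183.3923166 ] [-3.14100019e+00 -3.00359097e-03  2.60023584e+00]
scene rod_tip [465. 316.] 0.86
scene rod_tip [277.1 261. ] 0.5
scene rod_handle [414.3 343.1] 0.94
scene rod_handle [272.  214.2] 0.75
scene rod_handle [477.1 266.9] 0.62
scene jig_slot [274.1 274.2] 0.78
scene jig_slot [191.7 223.4] 0.26
pred tip px [278.04543497 260.16788006] slot px [277.34415332 275.5773714 ]
top rod_tip [185.7 314.6] 0.7
top rod_tip [182.4 210.5] 0.55
top rod_handle [166.3 319.2] 0.91
top rod_handle [156.1 200.4] 0.9
top rod_handle [313.2 198.6] 0.54
top jig_slot [318.8 208.8] 0.64
pred tip px [316.54744234 208.92115601] slot px [316.72354142 210.10071655]
t 5.4 pos [602.2  19.6 184.6] line 59.1 rotvec [0.   0.01 0.06] shift cm [-0.2   0.11  0.06] F [-0.2 -0.5 -1.1] w 19.6 grip 51.169522404670715 q6 -1.183518734407433
```

View pics/tip.png

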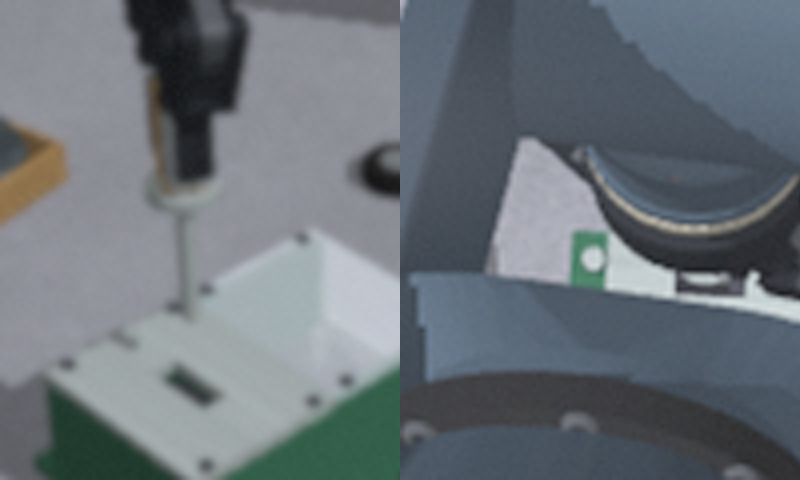

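```bash
python3 -m creep '{"gripper":[-1,-1,-1,-1,-1],"dp":[[-0.25,0.09,0],[0,0,1.2],[0,0,1],[0,0,0],[0,0,0]],"delta_rot":[[0,0,0],[0,0,0],[0,0,0],[0,0,0],[0,0,0]]}'
python3 - <<'E'
from h import *
ps=[]
for k in range(5):
    im,d=cams.capture("scene");ps.append(readout.observe()["tool_pos"])
p=np.mean(ps,0);print(p,np.std(ps,0))
print("pred tip px",proj("scene",p-[0,0,78]),"rim",[proj("scene",[604.4+a*.997*6.5+b*.08*17,18.8-a*.08*6.5+b*17,74]).round(1) for a,b in((-1,-1),(1,-1),(1,1),(-1,1))])
x,y=250,230
cv2.imwrite("pics/tip2.png",cv2.resize(im[y:y+60,x:x+60,::-1],(600,600),interpolation=cv2.INTER_CUBIC))
E
```

```text
t: 5.82
tool_pos: [604.2, 18.5, 161.6]
tcp_rot: [-3.141, -0.002, 2.6]
force: [0.2, 0.1, -1.0]
width: 19.2
gripper_force: 51.2
[605.11792524  18.36392222 162.71013893] [0.20031976 0.03745611 0.29549458]
pred tip px [276.36792789 270.58514742] rim [array([273.7, 269.4]), array([267.9, 272.5]), array([280.6, 281.6]), array([286.4, 278.3])]
```

View pics/tip2.png

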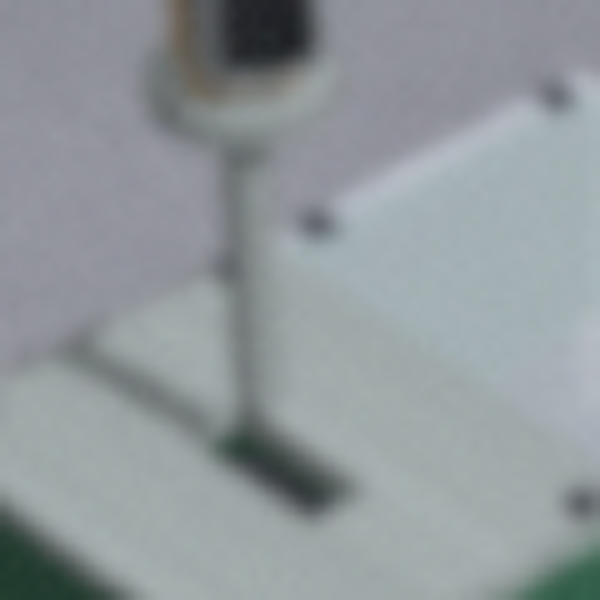

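Run:
```python
from h import *
c="scene";ps=[];D=[]
for k in range(4):
    im,d=cams.capture(c);D.append(d)
d=np.median(D,0);P=cloud(c,d);K,e,M=info(c)
s=P[235:275,262:290];m=(s[...,2]>90)&(s[...,2]<130)&(abs(s[...,0]-605)<25)&(abs(s[...,1]-19)<25)
for lo in range(86,130,6):
    mm=m&(s[...,2]>=lo)&(s[...,2]<lo+6)
    if mm.sum()<5: continue
    v,u=np.nonzero(mm);q=s[mm];
    # silhouette centre: mid of columns per row, depth median +4 along ray horizontally
    cs=[]
    for r in np.unique(v):
        uu=u[v==r]; cs.append(((uu.min()+uu.max())/2+262,r+235,len(uu)))
    uc,vc,n=np.mean(cs,0);w=np.median(q,0)
    cen=at_z(c,(uc,vc),w[2]);dirx=(w-e)[:2]/np.linalg.norm((w-e)[:2])
    print(lo,n.round(1),"surf med",w.round(1),"+3.5->",(w[:2]+dirx*3.5).round(1))
# slot mask from first picture, depth lower than plate
z=np.load("scene0.npz");P0=cloud(c,z["d"]);a=P0[262:288,262:292]
print("plate z",np.median(P0[268:272,255:262,2]));h=(a[...,2]<68)&(a[...,2]>10);v,u=np.nonzero(h)
w=np.array([at_z(c,(x+262,y+262),74)[:2] for x,y in zip(u,v)]).astype(np.float32);r=cv2.minAreaRect(w);print("hole",len(u),r)
z=np.load("top0.npz");P0=cloud("top",z["d"]);a=P0[200:222,300:336];h=(a[...,2]<66)&(a[...,2]>10);v,u=np.nonzero(h)
w=np.array([at_z("top",(x+300,y+200),74)[:2] for x,y in zip(u,v)]).astype(np.float32);r=cv2.minAreaRect(w);print("hole top",len(u),r)
# wrist tilt from image line fit of shaft
g=cv2.cvtColor(im,cv2.COLOR_RGB2GRAY)
for row in(250,256,262,268): print(row,g[row,268:286].tolist())
```

```text
86 1.5 surf med [606.2  22.2  91.4] +3.5-> [603.8  19.6]
92 3.5 surf med [608.4  21.   94.7] +3.5-> [606.1  18.4]
98 2.8 surf med [608.5  21.4 100.5] +3.5-> [606.2  18.9]
104 3.7 surf med [609.5  21.8 106.9] +3.5-> [607.1  19.2]
110 3.8 surf med [609.3  21.1 113.3] +3.5-> [606.9  18.6]
116 3.8 surf med [608.7  21.2 119.3] +3.5-> [606.4  18.7]
122 4.7 surf med [609.   21.4 125. ] +3.5-> [606.7  18.9]
128 2.5 surf med [606.7  21.7 128.8] +3.5-> [604.4  19.2]
plate z 74.26351913778285
hole 51 ((607.6758422851562, 22.608200073242188), (28.500940322875977, 8.054010391235352), 85.3154525756836)
hole top 109 ((604.674072265625, 18.026025772094727), (32.40707015991211, 11.588691711425781), 89.02147674560547)
250 [149, 151, 147, 141, 129, 120, 128, 140, 145, 146, 147, 146, 139, 137, 144, 160, 175, 181]
256 [144, 143, 138, 124, 107, 107, 122, 137, 147, 155, 162, 168, 172, 173, 172, 171, 172, 173]
262 [166, 166, 166, 164, 152, 132, 124, 132, 142, 150, 158, 164, 165, 166, 164, 166, 166, 166]
268 [160, 164, 165, 165, 160, 142, 125, 128, 142, 151, 159, 163, 168, 167, 166, 168, 168, 169]
```

```bash
python3 -m creep '{"gripper":[-1,-1,-1,-1,-1,-1],"dp":[[0.13,-0.07,0],[0,0,0.7],[0,0,0.5],[0,0,0.4],[0,0,0.4],[0,0,0]],"delta_rot":[[0,0,0],[0,0,0],[0,0,0],[0,0,0],[0,0,0],[0,0,0]]}'; python3 go.py 605 19 125 59
```

```text
t: 6.77
tool_pos: [602.6, 18.6, 141.1]
tcp_rot: [-3.141, -0.002, 2.6]
force: [-0.1, -0.3, -1.0]
width: 19.8
gripper_force: 51.2
t 6.77 pos [602.6  18.6 141.1] line 59.0 rotvec [-0.05 -0.13 -0.  ] shift cm [-0.18  0.16  1.61] F [-0.1 -0.3 -1. ] w 19.8 grip 51.16939723491669 q6 -1.1840273708863671
```

```bash
python3 -m creep '{"gripper":[-1,-1,-1,-1,-1,-1,-1],"dp":[[0,0,0.6],[0,0,0.6],[0,0,0.4],[0,0,0.3],[0,0,0.3],[0,0,0.2],[0,0,0]],"delta_rot":[[0,0,0],[0,0,0],[0,0,0],[0,0,0],[0,0,0],[0,0,0],[0,0,0]]}'; python3 go.py 605 19 125 59
```

```text
t: 7.35
tool_pos: [603.3, 18.5, 118.7]
tcp_rot: [-3.141, -0.0, 2.601]
force: [-1.7, 0.1, 4.1]
width: 19.5
gripper_force: 51.8
t 7.35 pos [603.3  18.5 118.7] line 59.0 rotvec [-0.01 -0.    0.  ] shift cm [-0.12  0.13 -0.63] F [-1.7  0.1  4.1] w 19.5 grip 51.751753091812134 q6 -1.184039079870051
```

```bash
python3 -m creep '{"gripper":[-1,-1,-1,-1,-1],"dp":[[0,0,0.15],[0,0,0],[0,0,0],[0,0,0],[0,0,0]],"delta_rot":[[0,0,0],[0,0,0],[0,0,0],[0,0,0],[0,0,0]]}'
python3 - <<'E'
from h import *
im,d=cams.capture("scene");cv2.imwrite("pics/s2.png",im[150:400,150:550,::-1])
for t in("nest","caster_mid"):
    for r in cams.tip_of(t,"scene")[:5]:print(t,r)
print(proj("scene",[443,32,35]))
E
```

```text
t: 7.77
tool_pos: [603.4, 18.5, 117.1]
tcp_rot: [-3.142, -0.0, 2.601]
force: [-0.6, 0.9, 2.5]
width: 19.4
gripper_force: 51.7
nest {'position': [191.7, 225.6], 'confidence': 0.61}
[341.57113281 255.28900191]
```

View pics/s2.png

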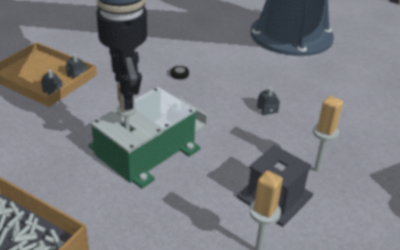

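Run:
```python
from h import *
o=np.array([604.5,19]);ax=np.array([.9968,-.080]);ay=np.array([.080,.9968])
for s in(0,85):print(s,[proj("scene",[*(o-ax*(117+s)+ay*38*k),z]).round()-[150,150] for k in(1,-1) for z in(8,38)])
im,d=cams.capture("scene");P=cloud("scene",d)[255:290,340:375]
m=(P[...,2]>12)&(P[...,0]<480);q=P[m];v=(q[:,:2]-o);print(len(q),np.percentile(v@ax,[1,10,50,90]),np.percentile(v@ay,[1,50,99]),np.percentile(q[:,2],[1,50,99]))
```

```text
0 [array([189., 135.]), array([190., 123.]), array([161., 117.]), array([161., 105.])]
85 [array([219., 116.]), array([220., 104.]), array([191., 100.]), array([192.,  88.])]
199 [-186.61185983 -184.4442863  -181.79279348 -159.48696711] [-9.03046394 17.21283563 39.51076307] [12.36431431 21.86873717 48.6168165 ]
```

```bash
cat > sh.py <<'E'
from h import *
o=np.array([604.5,19]);ax=np.array([.9968,-.080]);ay=np.array([.080,.9968])
im,d=cams.capture("scene");P=cloud("scene",d)[245:290,340:380]
m=(P[...,2]>12)&(P[...,2]<60)&(P[...,0]<480);q=P[m];v=(q[:,:2]-o);print(readout.observe()["t"],len(q),np.percentile(v@ax,[1,10,50,90]),np.percentile(v@ay,[1,50,99]),np.percentile(q[:,2],[1,50,99]))
E
python3 -m creep '{"gripper":[-1,-1,-1,-1,-1],"dp":[[0,0,0.1],[0,0,0],[0,0,0],[0,0,0],[0,0,0]],"delta_rot":[[0,0,0],[0,0,0],[0,0,0],[0,0,0],[0,0,0]]}'; python3 sh.py
```

```text
t: 8.38
tool_pos: [603.4, 18.5, 116.0]
tcp_rot: [-3.142, -0.0, 2.601]
force: [-0.7, -0.2, 3.1]
width: 19.5
gripper_force: 51.7
8.4333 409 [-204.62473128 -201.44802632 -182.79509875 -158.22452366] [-23.47861131  14.55241436  38.30973543] [12.27844463 27.87700181 57.02894704]
```

```bash
python3 -m creep '{"gripper":[-1,-1,-1,-1,-1],"dp":[[0,0,-1],[0,0,-2],[0,0,-2],[0,0,-1.5],[0,0,-1]],"delta_rot":[[0,0,0],[0,0,0],[0,0,0],[0,0,0],[0,0,0]]}'
python3 -m creep '{"gripper":[-1,-1,-1,-1,-1,-1,-1,-1],"dp":[[1.5,1.2,0],[3.0,2.45,0],[3.0,2.45,0],[3.0,2.45,0],[3.0,2.45,0],[3.0,2.45,0],[2.6,2.1,0],[1.62,1.28,0]],"delta_rot":[[0,0,0],[0,0,0],[0,0,0],[0,0,0],[0,0,0],[0,0,0],[0,0,0],[0,0,0]]}'
python3 -m creep '{"gripper":[-1,-1,-1,-1],"dp":[[0,0,0],[0,0,0],[0,0,0],[0,0,0]],"delta_rot":[[0,0,0],[0,0,0],[0,0,0],[0,0,0]]}'
python3 - <<'E'
from h import *
ps=[];rs=[]
for k in range(5):
    im,d=cams.capture("scene");s=readout.observe();ps.append(s["tool_pos"]);rs.append(s["tcp_rot"][2])
print(np.mean(ps,0),np.mean(rs),s["force"],s["t"])
im=im
cv2.imwrite("pics/ret.png",cv2.resize(im[240:360,380:500,::-1],(600,600),interpolation=cv2.INTER_CUBIC))
print("hole px in crop",(proj("scene",[514,268.5,72])-[380,240]+.5)*5,"tip",(proj("scene",np.mean(ps,0)-[0,0,78])-[380,240]+.5)*5)
E
```

```text
t: 8.85
tool_pos: [604.4, 18.4, 192.9]
tcp_rot: [3.14, 0.003, 2.6]
force: [-0.1, -0.2, -0.8]
width: 19.3
gripper_force: 51.1
t: 9.52
tool_pos: [510.5, 272.6, 190.8]
tcp_rot: [3.141, -0.001, 2.603]
force: [-0.1, 0.4, -1.6]
width: 19.3
gripper_force: 51.0
t: 9.85
tool_pos: [513.1, 268.4, 190.9]
tcp_rot: [-3.141, 0.0, 2.599]
force: [-0.1, -0.3, -1.1]
width: 19.8
gripper_force: 51.0
[513.07698756 268.36744379 190.95887068] 2.5987012428956646 [ 0.6007218   0.68446855 -1.01124811] 10.1
hole px in crop [252.32962511 382.7124508 ] tip [271.18911469 282.32255308]
```

View pics/ret.png

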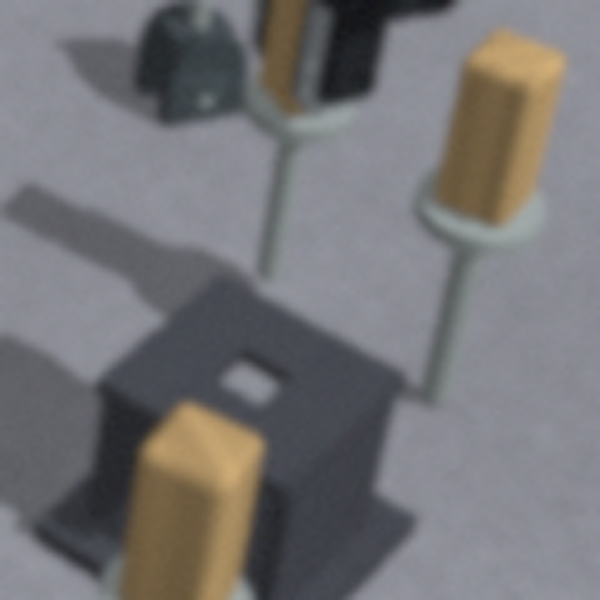

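```bash
python3 -m creep '{"gripper":[-1,-1,-1,-1,-1,-1,-1,-1],"dp":[[0,0,1.5],[0,0,1.5],[0,0,2],[0,0,2],[0,0,2],[0,0,1],[0,0,0.4],[0,0,0.15]],"delta_rot":[[0,0,0],[0,0,0],[0,0,0],[0,0,0],[0,0,0],[0,0,0],[0,0,0],[0,0,0]]}'
python3 -m creep '{"gripper":[-1,-1],"dp":[[0,0,0],[0,0,0]],"delta_rot":[[0,0,0],[0,0,0]]}'
```

```text
t: 10.77
tool_pos: [512.2, 269.1, 85.1]
tcp_rot: [-3.14, -0.001, 2.6]
force: [-0.2, -1.2, 1.4]
width: 20.0
gripper_force: 51.3
t: 10.93
tool_pos: [513.5, 269.7, 86.5]
tcp_rot: [3.14, 0.002, 2.6]
force: [-0.0, 0.1, -1.0]
width: 19.4
gripper_force: 51.1
```

```bash
python3 -m creep '{"gripper":[-1,-1,-1],"dp":[[0,0,0.1],[0,0,0.05],[0,0,0]],"delta_rot":[[0,0,0],[0,0,0],[0,0,0]]}'
python3 -m creep '{"gripper":[-0.3,0,0.3,0.6,1,1,1,1],"dp":[[0,0,0],[0,0,0],[0,0,0],[0,0,0],[0,0,0],[0,0,0],[0,0,0],[0,0,0]],"delta_rot":[[0,0,0],[0,0,0],[0,0,0],[0,0,0],[0,0,0],[0,0,0],[0,0,0],[0,0,0]]}'
python3 -m creep '{"gripper":[1,1,1,1,1],"dp":[[0,0,-1.5],[0,0,-2.5],[0,0,-3],[0,0,-3],[0,0,-2]],"delta_rot":[[0,0,0],[0,0,0],[0,0,0],[0,0,0],[0,0,0]]}'
python3 go.py 443 32 200 85.4
```

```text
t: 11.18
tool_pos: [513.4, 269.7, 84.9]
tcp_rot: [3.14, 0.002, 2.601]
force: [0.4, 0.5, 2.5]
width: 19.4
gripper_force: 51.4
t: 11.85
tool_pos: [512.5, 269.5, 84.0]
tcp_rot: [-3.142, -0.0, 2.601]
force: [0.7, 0.1, 0.1]
width: 85.7
gripper_force: 0.0
t: 12.27
tool_pos: [513.4, 269.8, 206.7]
tcp_rot: [3.139, 0.002, 2.6]
force: [-0.1, -0.1, 0.2]
width: 85.5
gripper_force: 0.0
t 12.27 pos [513.4 269.8 206.7] line 59.0 rotvec [  0.11   0.15 -26.4 ] shift cm [  5.11 -24.26   0.67] F [-0.1 -0.1  0.2] w 85.5 grip 0.0 q6 -0.7385373067339581
```

Run:
```python
from h import *
o=np.array([604.5,19]);ax=np.array([.9968,-.080]);ay=np.array([.080,.9968])
ims=[]
for c in("scene","top"):
    im,d=cams.capture(c);P=cloud(c,d)
    for t in("rod_handle","rod_tip","caster_mid","nest"):
        for r in cams.tip_of(t,c)[:5]:
            u,v=r["position"];print(c,t,np.round([u,v],1),round(r["confidence"],2),P[int(v),int(u)].round(1),at_z(c,(u,v),35).round(1))
    print("exp",proj(c,[443,32,35]))
    d2=P[...,:2]-o;g=im.mean(-1)
    m=(abs(d2@ay)<45)&(d2@ax<-130)&(d2@ax>-215)&(P[...,2]>44)&(P[...,2]<66);q=P[m];print("fork top pts",len(q),q.mean(0).round(1),"jig frame",(q[:,:2]-o).mean(0)@ax,(q[:,:2]-o).mean(0)@ay)
    u,v=proj(c,[470,130,40]).astype(int);u=np.clip(u-120,0,400);v=np.clip(v-90,0,300)
    ims.append(cv2.resize(im[v:v+180,u:u+240,::-1],(400,300)));print(c,u,v)
    u,v=proj(c,[443,32,40]).astype(int);ims.append(cv2.resize(im[v-45:v+45,u-60:u+60,::-1],(400,300),interpolation=cv2.INTER_CUBIC));print(c,u-60,v-45)
cv2.imwrite("pics/out.png",np.vstack([np.hstack(ims[:2]),np.hstack(ims[2:])]))
```

```text
scene rod_handle [431.7 301.7] 0.64 [526.2 271.5 113.2] [443.2 234.6  35. ]
scene rod_handle [416.7 343.2] 0.58 [635.8 311.6 136.6] [544.4 268.4  35. ]
scene rod_handle [479.4 264.5] 0.57 [419.  291.8 132.8] [289.6 246.9  35. ]
scene rod_tip [466.  322.3] 0.96 [ 4.117e+02  2.903e+02 -2.000e-01] [449.7 303.8  35. ]
scene rod_tip [409.9 403.4] 0.72 [627.4 312.    5.9] [648.1 323.3  35. ]
scene rod_tip [429.9 314.3] 0.24 [526.2 271.9  87. ] [472.9 249.1  35. ]
scene caster_mid [340.1 257.9] 0.5 [490.9  66.   74.2] [451.5  35.3  35. ]
scene nest [339.4 264.2] 0.61 [506.5  76.6  72.6] [467.9  47.1  35. ]
exp [341.57113281 255.28900191]
fork top pts 143 [446.4  34.3  49.1] jig frame -158.85677874619878 2.5594249084535448
scene 254 191
scene 281 208
top rod_handle [175.9 259.8] 0.76 [512.2 270.4 125.3] [517.  298.7  35. ]
top rod_handle [159.7 199.5] 0.69 [615.7 293.2 147.2] [638.3 333.7  35. ]
top rod_tip [185.1 316.3] 0.94 [407.1 280.8  28.3] [406.9 278.5  35. ]
top rod_tip [181.3 209. ] 0.74 [623.8 300.2   5.7] [618.3 290.1  35. ]
top caster_mid [313.  295.5] 0.47 [444.1  29.2  61.6] [442.7  29.7  35. ]
top nest [314.1 295.6] 0.85 [444.1  27.3  61.8] [442.5  27.6  35. ]
exp [311.83786714 295.3677252 ]
fork top pts 156 [442.7  30.   47.6] jig frame -162.20796165424642 -1.9817039535579313
top 141 192
top 251 250
```

View pics/out.png

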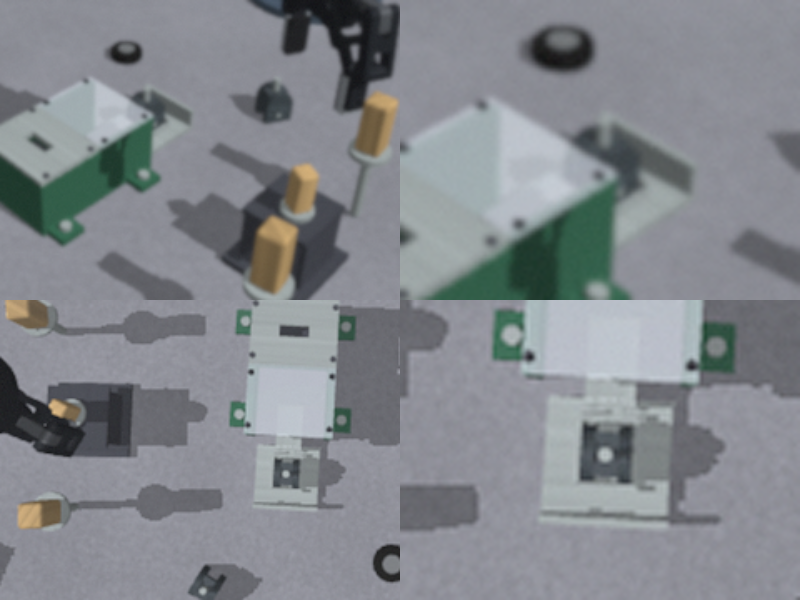

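The rod is seated upright in the stand at crop (300,190). The shuttle is out, with the fork standing in its nest near (443,31). Going to the fork.

```bash
python3 -m creep '{"gripper":[1,1,1,1,1,1],"dp":[[0,0,0],[0,0,0],[0,0,0],[0,0,0],[0,0,0],[0,0,0]],"delta_rot":[[0,0,-6.6],[0,0,-6.6],[0,0,-6.6],[0,0,-6.6],[0,0,0],[0,0,0]]}'
python3 -m creep '{"gripper":[1,1,1,1,1,1,1,1],"dp":[[0.6,-3,0],[0.7,-3.5,0],[0.7,-3.5,0],[0.7,-3.5,0],[0.7,-3.5,0],[0.7,-3.5,0],[0.6,-2.5,0],[0.3,-1.3,0]],"delta_rot":[[0,0,0],[0,0,0],[0,0,0],[0,0,0],[0,0,0],[0,0,0],[0,0,0],[0,0,0]]}'
python3 -m creep '{"gripper":[1,1,1],"dp":[[0,0,0],[0,0,0],[0,0,0]],"delta_rot":[[0,0,0],[0,0,0],[0,0,0]]}'
python3 go.py 443 31 20 85.4
```

```text
t: 13.27
tool_pos: [512.3, 269.4, 203.4]
tcp_rot: [-3.141, -0.001, 3.058]
force: [0.2, -0.9, 0.1]
width: 85.2
gripper_force: 0.0
t: 13.93
tool_pos: [442.0, 28.9, 203.9]
tcp_rot: [-3.141, -0.001, 3.056]
force: [-0.1, 0.4, 0.7]
width: 85.1
gripper_force: 0.0
t: 14.18
tool_pos: [443.6, 31.7, 204.1]
tcp_rot: [3.141, 0.0, 3.06]
force: [0.3, 0.5, -1.1]
width: 85.6
gripper_force: 0.0
t 14.18 pos [443.6  31.7 204.1] line 85.3 rotvec [ 0.02  0.03 -0.07] shift cm [ 0.05 -0.08 18.41] F [ 0.3  0.5 -1.1] w 85.6 grip 0.0 q6 -1.6708354015277296
```

```bash
python3 -m creep '{"gripper":[1,1,1,1,1,1,1,1],"dp":[[0.05,-0.06,2.5],[0,0,3],[0,0,3],[0,0,3],[0,0,3],[0,0,2.5],[0,0,1.3],[0,0,0.2]],"delta_rot":[[0,0,0],[0,0,0],[0,0,0],[0,0,0],[0,0,0],[0,0,0],[0,0,0],[0,0,0]]}' 30
python3 -m creep '{"gripper":[0.6,0.3,0,-0.2,-0.4,-1,-1,-1],"dp":[[0,0,0],[0,0,0],[0,0,0],[0,0,0],[0,0,0],[0,0,0],[0,0,0],[0,0,0]],"delta_rot":[[0,0,0],[0,0,0],[0,0,0],[0,0,0],[0,0,0],[0,0,0],[0,0,0],[0,0,0]]}' 30
python3 go.py 443 31 120 85.4
```

```text
t: 14.85
tool_pos: [441.7, 32.0, 16.4]
tcp_rot: [3.141, -0.005, 3.062]
force: [-0.1, 0.4, -0.1]
width: 85.1
gripper_force: 0.0
t: 15.52
tool_pos: [443.3, 30.7, 20.1]
tcp_rot: [-3.142, 0.002, 3.061]
force: [0.2, 0.8, 6.2]
width: 29.5
gripper_force: 33.4
t 15.52 pos [443.3  30.7  20.1] line 85.4 rotvec [-0.    0.14 -0.02] shift cm [ 0.04  0.03 -9.99] F [0.2 0.8 6.2] w 29.5 grip 33.428505063056946 q6 -1.6740766122318715
```

```bash
python3 -m creep '{"gripper":[-1,-1,-1,-1,-1,-1,-1],"dp":[[0,0,-0.6],[0,0,-1.4],[0,0,-2.5],[0,0,-3],[0,0,-3],[0,0,-2],[0,0,-0.5]],"delta_rot":[[0,0,0],[0,0,0],[0,0,0],[0,0,0],[0,0,0],[0,0,0],[0,0,0]]}'; python3 go.py 549 -350 150 97.3
```

```text
t: 16.1
tool_pos: [444.3, 30.4, 152.4]
tcp_rot: [-3.141, 0.007, 3.061]
force: [0.0, -0.4, -1.4]
width: 29.5
gripper_force: 32.5
t 16.1 pos [444.3  30.4 152.4] line 85.4 rotvec [ -0.08   0.39 -11.9 ] shift cm [ -5.55 -39.06   0.24] F [ 0.  -0.4 -1.4] w 29.5 grip 32.53187656402588 q6 -1.6740365019306072
```

```bash
python3 go.py 549 -350 150 85.4 | cut -c1-120
python3 - <<'E'
from h import *
im,d=cams.capture("scene");cv2.imwrite("pics/held.png",im[:,:,::-1])
E
```

```text
t 16.1 pos [444.3  30.4 152.4] line 85.4 rotvec [-0.04  0.39  0.  ] shift cm [-13.49 -37.08   0.24] F [ 0.  -0.4 -1.4] w
```

```bash
python3 -m creep '{"gripper":[-1,-1,-1,-1,-1,-1,-1,-1],"dp":[[-0.5,-1.5,0],[-1,-2.8,0],[-1.2,-3.3,0],[-1.2,-3.3,0],[-1.2,-3.3,0],[-1.2,-3.3,0],[-1.2,-3.3,0],[-1.2,-3.3,0]],"delta_rot":[[0,0,0],[0,0,0],[0,0,0],[0,0,0],[0,0,0],[0,0,0],[0,0,0],[0,0,0]]}'
python3 -m creep '{"gripper":[-1,-1,-1,-1,-1,-1,-1,-1],"dp":[[-1.2,-3.3,0],[-1.2,-3.3,0],[-1.2,-3.0,0],[-1,-2.0,0],[-0.4,-1,0],[0,0,0],[0,0,0],[0,0,0]],"delta_rot":[[0,0,0],[0,0,0],[0,0,0],[0,0,0],[0,0,0],[0,0,0],[0,0,0],[0,0,0]]}'
python3 go.py 549 -350 17 85.4
python3 - <<'E'
from h import *
im,d=cams.capture("scene")
p=readout.observe()["tool_pos"]
print(cams.tip_of("caster_mid","scene")[:4],proj("scene",p+[0,0,15]))
E
```

```text
t: 16.82
tool_pos: [509.1, -217.7, 147.2]
tcp_rot: [3.14, -0.003, 3.061]
force: [0.5, 0.9, -0.1]
width: 29.2
gripper_force: 32.5
t: 17.48
tool_pos: [548.5, -343.7, 147.9]
tcp_rot: [3.139, -0.003, 3.062]
force: [-1.1, 0.7, -1.4]
width: 29.6
gripper_force: 32.5
t 17.48 pos [ 548.5 -343.7  147.9] line 85.4 rotvec [ 0.16 -0.18  0.04] shift cm [-0.1  -0.62 13.09] F [-1.1  0.7 -1.4] w 29.6 grip 32.53361642360687 q6 -2.2238048971285185
[{'position': [171.6, 154.8], 'confidence': 0.62}] [171.62708823 156.38577501]
```

```bash
python3 -m creep '{"gripper":[-1,-1,-1,-1,-1,-1,-1,-1],"dp":[[-0.1,-0.6,1.5],[0,0,2.5],[0,0,2.5],[0,0,2.5],[0,0,2],[0,0,1.2],[0,0,0.7],[0,0,0.2]],"delta_rot":[[0,0,0],[0,0,0],[0,0,0],[0,0,0],[0,0,0],[0,0,0],[0,0,0],[0,0,0]]}'
python3 -m creep '{"gripper":[-1,-1,-1,-1],"dp":[[0,0,0],[0,0,0.15],[0,0,0.1],[0,0,0]],"delta_rot":[[0,0,0],[0,0,0],[0,0,0],[0,0,0]]}'
```

```text
t: 18.25
tool_pos: [549.7, -351.5, 16.5]
tcp_rot: [3.14, -0.002, 3.062]
force: [-0.2, 0.3, -0.7]
width: 29.5
gripper_force: 32.5
t: 18.58
tool_pos: [550.8, -352.6, 16.5]
tcp_rot: [-3.14, 0.001, 3.061]
force: [0.4, -1.4, -1.5]
width: 29.8
gripper_force: 32.5
```

Not touching down yet; lowering in small steps.

```bash
python3 -m creep '{"gripper":[-1,-1,-1,-1],"dp":[[0,0,0.1],[0,0,0.1],[0,0,0],[0,0,0]],"delta_rot":[[0,0,0],[0,0,0],[0,0,0],[0,0,0]]}'
python3 - <<'E'
from h import *
F=[];p=[]
for k in range(4):
    im,d=cams.capture("scene");s=readout.observe();F.append(s["force"]);p.append(s["tool_pos"])
print(np.mean(F,0),np.mean(p,0))
E
```

```text
t: 18.92
tool_pos: [550.8, -352.6, 16.2]
tcp_rot: [-3.14, 0.002, 3.061]
force: [-1.9, 2.8, 9.1]
width: 29.4
gripper_force: 33.8
[-2.05667216  1.56895859  9.44225105] [ 550.81018584 -352.64292888   16.20871945]
```

```bash
python3 -m creep '{"gripper":[-1,-1,-0.4,-0.25,-0.1,0.1,0.3,0.5],"dp":[[0,0,-0.06],[0,0,0],[0,0,0],[0,0,0],[0,0,0],[0,0,0],[0,0,0],[0,0,0]],"delta_rot":[[0,0,0],[0,0,0],[0,0,0],[0,0,0],[0,0,0],[0,0,0],[0,0,0],[0,0,0]]}'
python3 -m creep '{"gripper":[0.5,0.5,0.5,0.5,0.5,0.5,0.5,0.5],"dp":[[0,0,0],[0,0,-0.8],[0,0,-1.5],[0,0,-2.5],[0,0,-3],[0,0,-3],[0,0,-3],[0,0,-1.5]],"delta_rot":[[0,0,0],[0,0,0],[0,0,0],[0,0,0],[0,0,0],[0,0,0],[0,0,0],[0,0,0]]}'
python3 -m creep '{"gripper":[0.5,0.5,0.5,0.5,0.5,0.5,0.5,0.5],"dp":[[0,2,-1],[0,3,0],[0,3,0],[0,3,0],[0,3,0],[0,2,0],[0,0,0],[0,0,0]],"delta_rot":[[0,0,0],[0,0,0],[0,0,0],[0,0,0],[0,0,0],[0,0,0],[0,0,0],[0,0,0]]}'
python3 - <<'E'
from h import *
for c in("scene","top"):
    im,d=cams.capture(c);P=cloud(c,d)
    if c=="scene": cv2.imwrite("pics/fin.png",im[...,::-1])
    for t in("caster_mid","done0_mid","rod_handle"):
        for r in cams.tip_of(t,c)[:4]: u,v=r["position"];print(c,t,np.round([u,v]),round(r["confidence"],2),at_z(c,(u,v),31).round(1),P[int(v),int(u)].round(1))
    for x,y in((550.5,-352.5),(570,-240),(497,-251)):
        m=(abs(P[...,0]-x)<25)&(abs(P[...,1]-y)<25)&(P[...,2]>30)&(P[...,2]<75);q=P[m];print("blob",q.mean(0).round(1),np.percentile(q[:,2],97).round(1))
print(readout.observe()["t"])
E
python3 sh.py
```

```text
t: 19.78
tool_pos: [550.2, -352.1, 13.8]
tcp_rot: [3.141, -0.0, 3.061]
force: [-0.0, -0.2, 0.4]
width: 63.7
gripper_force: 0.0
t: 20.45
tool_pos: [551.8, -353.4, 172.0]
tcp_rot: [-3.137, 0.005, 3.061]
force: [-0.2, -0.7, -0.3]
width: 64.0
gripper_force: 0.0
t: 21.12
tool_pos: [562.7, -190.6, 177.1]
tcp_rot: [3.141, -0.001, 3.064]
force: [1.3, 0.1, 0.5]
width: 63.4
gripper_force: 0.0
scene caster_mid [176. 210.] 0.68 [ 554.  -357.4   31. ] [ 562.3 -344.8   41.2]
scene caster_mid [432. 315.] 0.56 [467.5 249.9  31. ] [528.6 276.3  91.4]
scene done0_mid [224. 218.] 0.9 [ 506.2 -248.2   31. ] [ 509.5 -246.    34.8]
scene rod_handle [415. 342.] 0.76 [540.  262.7  31. ] [638.  309.4 140.5]
scene rod_handle [479. 266.] 0.75 [290.6 246.9  31. ] [422.1 292.  130.7]
blob [ 554.5 -346.5   40.8] 57.1
blob [ 573.6 -238.9   40.9] 57.0
blob [ 499.3 -249.7   40.4] 56.5
top caster_mid [179. 258.] 0.43 [519.7 294.2  31. ] [514.  266.  122.6]
top rod_handle [166. 318.] 0.96 [404.8 317.2  31. ] [413.1 276.6 150.6]
top rod_handle [177. 258.] 0.67 [520.  298.3  31. ] [514.2 270.  121.3]
top rod_handle [156. 199.] 0.62 [639.9 341.7  31. ] [615.4 297.7 149. ]
21.5667 321 [-204.64191606 -201.62455392 -199.19815472 -180.12121603] [-35.4924887    5.00520701  38.45719351] [12.35200008 20.1139378  31.56139865]<stdin>:8: RuntimeWarning: Mean of empty slice.
  ret = um.true_divide(
Traceback (most recent call last):
IndexError: index -1 is out of bounds for axis 0 with size 0
```

View pics/fin.png

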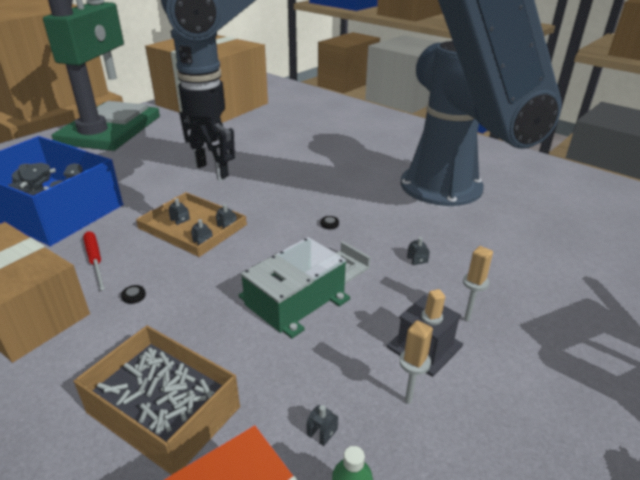

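The final picture shows the fork standing in the tray at (178,211), with both finished forks upright. The rod hangs in its stand at (434,303) and the shuttle is out at (353,258). Handle top measures about 122 high, and all three forks top out at about 57. The gripper is clear, so I'm handing in.

```bash
python3 -c "
from workcell import robot
print(robot.hand_in())"
```

```text
the job is handed in; nothing more can be done
None
```

I handed the job in at about 21.6 s: the catch was pressed and the shuttle is out, the rod hangs back in its stand, and the freed fork stands in the tray with both finished ones upright; `hand_in` gave no verdict.

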